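Load the leak-test press: frame down, shuttle in, start

ROBOT

A 6-joint arm with a two-finger parallel gripper is mounted at the origin on the work surface. World frame = base frame: x ahead of the robot, y to its left, z up, the work surface at z = 0. Lengths are in mm, angles in rad, forces in N, time in s.
With the tool pointing down it reaches from about 275 to 1000 mm from the base axis. Payload 8.4 kg.
Tool frame: the origin (TCP) lies at the centre of the arm's flange, where the gripper is bolted on; the fingertips stand 173 mm ahead of it and the grasp point (between the pads) lies 155 mm ahead of it (r.nose_length is the distance from the TCP to the fingertips, in mm); z points along the fingers, y is the direction in which the jaws open and shut (so a half turn about z gives the same grasp; the last joint's range is limited). The gripper opens to 85 mm and grips with 20 to 120 N. Pads are 22 mm wide; open, the fingers measure 114 mm over their backs; the gripper's body (76 mm by 85 mm) begins 54 mm behind the grasp point. The pads swing forward as they close: fully open they stand 13 mm farther back than shut.
Start: joints at [1.134, 0.353, 1.633, -0, 1.155, -0.002], TCP at [263.268, 566.851, 404.681] pointing down, gripper open.
Joint ranges: [-2.63, 2.63], [-0.92, 2.1], [0.06, 2.66], [-1.3, 4.44], [0, 2.69], [-3.02, 3.02]. Speed limits (rad/s): [2.22, 2.22, 2.79, 3.14, 3.14, 3.14].

INTERFACE

Orientations are given as [roll, pitch, yaw] about the fixed x, y, z axes, in that order (R = Rz(yaw) Ry(pitch) Rx(roll)).
In Python, from rig import r, grab_frame, workorder gives the robot as it stands.
- The arm moves only by the tool carry_out, never from a script. Its argument "steps" is a list that holds one entry, the list of rows, each a list of 5 numbers: the opening in per cent of the stroke, from 0 (shut) to 100 (fully open), then the shift along the tool's x, y, z in m, then the turn about the tool's z in degrees. In form: [[[jaw, x, y, z, spin], ...]]. A call has 1 to 8 rows; each row is the pose to reach, as a shift and turn from the pose measured when the call began, along the tool's axes at that moment; what a row does not reach only later rows make up. A row lasts 1/10 s, in which the tool goes at most 50 mm and 8.59 degrees, less where a joint would pass 70% of its speed; a pose out of reach is approached as far as the arm can. A call with a gripper value outside its range is refused whole. The fingers move at their own pace and stop on an object; "squeeze" is the grip in N (left out, the last holds). Time passes only in rows, so rows that repeat a pose let the fingers close. It gives the time, the measured TCP pose, the force and the opening at its end, in the units of the state.
- r.sense(): the state, without advancing time (a new reading comes with each control period).
- grab_frame(name): name is "scene" or "side" or "wrist"; returns a dict with "image" (384x512x3 uint8, red, green, blue), "intrinsics" (3x3 intrinsics, pixels), "D" ([k1, k2, p1, p2, k3] as OpenCV has them; the pictures are not rectified), "eye" and "rotation" of the camera in the world; the wrist camera has in their place "T_tool_cam" (4x4, takes a point from camera to tool coordinates, whose origin is the TCP and whose axes are the flange's). Camera axes: x right, y up, looking along -z (the intrinsics and any distortion apply to the point x, -y, -z); pixel columns grow to the right and rows downward; lengths in mm; the calibration is good to about 2 mm. A picture is of the moment at which its call begins: read the wrist's pose just before it. There is no depth.
- workorder.sign_off(): hands the job in, once; it reports no verdict.
The state is a dict: "clock": time; "qpos": joint angles; "qvel": joint speeds; "joint_efforts": joint torques, N m; "eef_pos": TCP position; "tcp_rot": TCP orientation; "contact_force": force on the tool from outside, world axes, zero at the start; "wrist_torque": the same for the moment, N m; "opening": opening from 0.0 (shut) to 1.0 (fully open).
Only numpy, scipy, OpenCV 4.12 (cv2) and the standard library are available. Lean on these libraries where they do the work, as an engineer would, in place of code of your own. Each camera call takes 0.05 s, during which the arm holds its last target.

TASK

Get the leak test going on the blue housing that lies in the nest of the press: using only your fingertips, push the hold-down frame down flat over the housing, then push the shuttle in under the press until it is home against its stop, then press the green start button right down and let it come back up. Nothing is to be picked up: the housing stays in its nest, the red emergency stop stays unpressed and the other things on the bench stay where they are.

Things in the scene. Friction and masses are not known exactly. Their poses are not given: they have to be found in the camera images.
- press: Leak-test press, fixed. Origin on the bench; white base reaching 132 mm to -x and +x, 162 mm to +y, 262 mm to -y; deck 80 mm high. At the -y end four columns carry a top plate (height 265 to 280 mm, x within 131 mm, y -241 to -39 mm) with an air cylinder up to 383 mm; below it hangs the seal head, underside at 203 mm, which stays up. The shuttle runs in along this body's -y axis.
- shuttle (a joint): How far the shuttle slide is pushed in, m: 0 = all out at the loading (+y) end, 0.180 = home at the hard stop under the seal head. Starts at 0. Carriage plate 190 x 160 x 12 mm, top 110 mm high, carrying the black nest; about 4 N of friction plus 12 N per m/s of drag; it stays where it is left and moves only along the press's y axis.
- push_face (a point): Centre of the outer (+y) face of the shuttle's upright black push plate, the place to push: 150 mm wide (x), 42 mm high (from 102 to 144 mm above the bench), 12 mm thick, 90 mm out from the carriage on two rods. Axes as the press. 210 mm on the +y side of the press's origin when all out, 30 mm when home.
- nest_floor (a point): Centre of the nest's pocket floor, on the shuttle, 120 mm above the bench; axes as the press. Nest block 108 x 128 mm, top at 136 mm height; pocket 84 x 104 mm, 16 mm deep.
- frame (a joint): Angle of the hold-down frame, rad: 0 = flat on the nest, 1.57 = standing straight up at the nest's +x side, 1.9 = far limit. Starts between 1.45 and 1.8. The hinge is stiff (0.18 N m): the frame neither falls nor springs but stays where it is left. About 1.5 N on the tab moves it.
- frame_hinge (a point): Middle of the frame's hinge axis (along the press's y axis), on the shuttle, 136 mm above the bench and 61 mm to +x of the nest centre. Axes turn with the frame: -x points from the hinge along the frame to the tab (level, to -x of the press, when shut; up when it stands), z out of the frame's outer face (up when shut, to +x of the press when it stands).
- frame_tab (a point): Centre of the outer face of the frame's orange finger tab, 60 mm wide (y), 127 mm from the hinge axis along the frame. Aluminium frame 8 mm thick, 128 mm wide, reaching 118 mm from the hinge, the tab's end 140 mm; the housing's body sticks up 6 mm through its 72 x 92 mm window when shut. Axes as frame_hinge.
- housing: Blue plastic sensor housing lying loose in the nest pocket with about 2 mm of play all round: flange 80 x 100 x 12 mm, body 62 x 82 mm above it to 30 mm total height, about 160 g. Origin at the centre of its underside.
- start_box: Grey control box 80 x 80 x 50 mm fixed on the bench, with the green start button on top. It stands in one of two places left of the press; the stop box has the other. Origin at the centre of its underside.
- start_button_top (a point): Top centre of the green start button: 34 mm across in a metal collar 50 mm across, 72 mm above the bench when up, 10 mm above its collar.
- start_button (a joint): Travel of the green start button, m: 0 = up, 0.006 = fully down (about 6 N); it springs back.
- stop_box: Yellow control box, 80 x 80 x 50 mm, fixed, with the red emergency stop (40 mm across) on top. Origin at the centre of its underside.
- stop_button (a joint): Travel of the red emergency stop, m: 0 = up, 0.006 = fully down. Not to be pressed.
- spare_a: A loose blue housing like the one in the nest, lying on the far side of the bench. Leave alone.
- spare_b: Another such loose blue housing, lying left of the control boxes. Leave alone.
- grease_jar: Small jar with a black cap, 64 mm across, 55 mm high, loose. Leave alone.
- spray: White bottle with a red cap, 52 mm across, 150 mm high, loose. Leave alone.
- driver: Screwdriver with an orange handle, 180 mm long, lying loose. Leave alone.
- seal_ring: Black rubber seal ring, 64 mm across, 12 mm high, loose. Leave alone.

How it is judged:
By the outcome, as a careful person would: the job done as asked, in the order asked, and still so for the second after the job is handed in, with the robot touching nothing.
It also fails if it takes over 62 s, if anything falls off the work surface, if the arm or the gripper's body presses on something with over 40 N, if the wrist force passes 120 N, or if a joint passes its speed limit or range.

## Working session

There is one attempt and no reset: what is moved stays moved. The work goes in short steps, Python scripts to look and compute and a tool call to move; the robot and the scene stay as the last step left them, time stands still between calls to the robot, and variables do not carry over. Pictures are saved under pics/ and viewed, and the job is handed in when it is done.

Besides the shell and the picture viewer there is one more tool, called by a JSON object that holds its "api" and its "payload", one argument or row to a line. carry_out: Moves the arm, as the interface text tells. Its arguments: {"type":"object","properties":{"steps":{"type":"array","items":{"type":"array","items":{"type":"array","items":{"type":"number"}}}},"squeeze":{"type":"number"}},"required":["steps"]}

```bash
ls; mkdir -p pics
python3 - <<'E'
from rig import r, grab_frame
import cv2
print(r.sense())
for n in ["scene","side","wrist"]:
    f=grab_frame(n); cv2.imwrite(f"pics/{n}0.png",cv2.cvtColor(f["image"],cv2.COLOR_RGB2BGR))
    print(n,{k:v for k,v in f.items() if k!="image"})
E
```

```text
pics
{'clock': 0.0, 'qpos': array([ 1.13358340e+00,  3.53644993e-01,  1.63414331e+00, -1.38691604e-05,
        1.15518036e+00, -2.41970291e-03]), 'qvel': array([ 0.00082768,  0.00064942,  0.00126789, -0.00022269,  0.00083558,
        0.00172596]), 'joint_efforts': array([-3.59723426e-04, -6.05265355e+01, -3.42070341e+01,  5.94144808e-05,
        9.15419514e-03,  6.87960596e-05]), 'eef_pos': array([263.17742353, 566.62820865, 403.95955199]), 'tcp_rot': array([-3.14021661e+00,  9.35114672e-06,  2.70680505e+00]), 'contact_force': array([ 0.34796654,  0.31727629, -0.12574883]), 'wrist_torque': array([ 0.01469399, -0.00116986, -0.01767781]), 'opening': 0.9998725300735886}
scene {'intrinsics': array([[409.2297131 ,   0.        , 257.51789068],
       [  0.        , 409.2297131 , 187.73644736],
       [  0.        ,   0.        ,   1.        ]]), 'D': array([-0.0228161,  0.       ,  0.       ,  0.       ,  0.       ]), 'eye': array([1116.76201278,  551.69498563,  818.6626844 ]), 'rotation': array([ 0.76955698, -0.01369045,  2.1409501 ])}
side {'intrinsics': array([[449.06561883,   0.       
[... 222 characters left out ...]
945103, -522.60440376,  843.71832816]), 'rotation': array([ 0.90283841,  0.00441366, -0.7003609 ])}
wrist {'intrinsics': array([[266.07177017,   0.        , 254.62146017],
       [  0.        , 266.07177017, 192.94728279],
       [  0.        ,   0.        ,   1.        ]]), 'D': array([0.0007682, 0.       , 0.       , 0.       , 0.       ]), 'T_tool_cam': array([[-4.36599552e-04,  9.57054782e-01,  2.89906802e-01,
         7.34197917e+01],
       [ 9.99999900e-01,  4.46971978e-04,  3.04333652e-05,
        -3.50740510e-01],
       [-1.00453819e-04,  2.89906786e-01, -9.57054881e-01,
         3.21134386e+01],
       [ 0.00000000e+00,  0.00000000e+00,  0.00000000e+00,
         1.00000000e+00]])}
```

View pics/scene0.png

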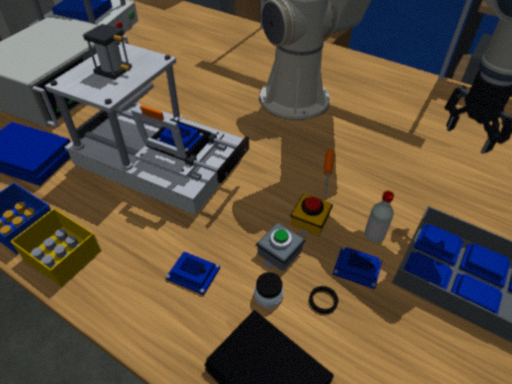

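View pics/side0.png

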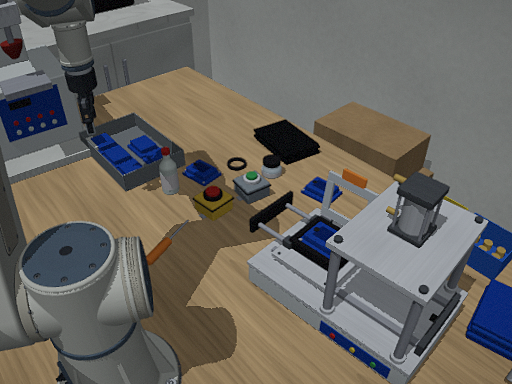

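View pics/wrist0.png

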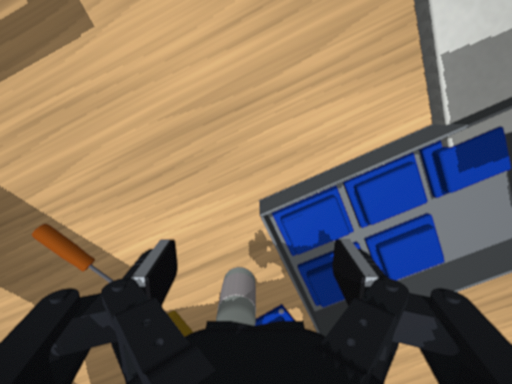

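Scene: press at upper left with the frame up (orange tab ~(152,113)), push plate ~(235,155), green button (281,237), red stop (313,203). Side: tab (354,178), plate (272,212), green (252,178).

```bash
cat > h.py <<'E'
import numpy as np, cv2
from scipy.spatial.transform import Rotation as R
from rig import r, grab_frame
def cam(f, st=None):
    K=np.array(f["intrinsics"]);D=np.array(f["D"])
    if "eye" in f:
        return K,D,np.array(f["eye"]),R.from_euler("xyz",f["rotation"]).as_matrix()
    T=np.array(f["T_tool_cam"]); Rt=R.from_euler("xyz",st["tcp_rot"]).as_matrix()
    return K,D,Rt@T[:3,3]+st["eef_pos"],Rt@T[:3,:3]
def ray(c,uv):
    K,D,e,Rm=c
    p=cv2.undistortPoints(np.array([[uv]],float),K,D)[0,0]
    d=Rm@np.array([p[0],-p[1],-1]); return e,d/np.linalg.norm(d)
def onplane(c,uv,z):
    e,d=ray(c,uv); return e+d*(z-e[2])/d[2]
def tri(rs):
    A=np.zeros((3,3));b=np.zeros(3)
    for e,d in rs:
        P=np.eye(3)-np.outer(d,d);A+=P;b+=P@e
    X=np.linalg.solve(A,b); return X,[round(float(np.linalg.norm((np.eye(3)-np.outer(d,d))@(X-e))),1) for e,d in rs]
def proj(c,X):
    K,D,e,Rm=c
    q=Rm.T@(np.array(X,float)-e); q=np.array([q[0],-q[1],-q[2]])
    return cv2.projectPoints(q[None],np.zeros(3),np.zeros(3),K,D)[0][0,0]
E
python3 - <<'E'
import cv2,numpy as np
from h import *
a=cv2.imread("pics/scene0.png");b=cv2.imread("pics/side0.png")
def crop(i,x,y,w,h,s,n): cv2.imwrite(n,cv2.resize(i[y:y+h,x:x+w],None,fx=s,fy=s,interpolation=cv2.INTER_CUBIC))
crop(a,40,10,220,210,2.8,"pics/sc_press.png")
crop(b,230,140,260,244,2.4,"pics/sd_press.png")
for n,i in (("scene",a),("side",b)):
    hsv=cv2.cvtColor(i,cv2.COLOR_BGR2HSV)
    for nm,lo,hi in (("green",(45,120,60),(80,255,255)),("orange",(6,170,120),(16,255,255)),("red",(0,170,80),(4,255,255))):
        m=cv2.inRange(hsv,lo,hi); k,l,s,c=cv2.connectedComponentsWithStats(m)
        print(n,nm,[(s[j].tolist(),c[j].round(1).tolist()) for j in range(1,k) if s[j,4]>25])
E
```

```text
scene green [([275, 229, 13, 13, 128], [280.9, 235.0])]
scene orange [([141, 105, 21, 9, 62], [150.8, 109.0])]
scene red [([384, 192, 9, 7, 40], [388.6, 194.8]), ([306, 198, 14, 10, 106], [312.4, 202.2])]
side green [([246, 172, 11, 8, 68], [251.0, 175.3])]
side orange [([342, 169, 25, 19, 250], [353.9, 178.2])]
side red [([1, 41, 8, 5, 29], [4.4, 43.6]), ([162, 147, 7, 6, 27], [164.9, 149.3]), ([206, 186, 13, 10, 79], [212.0, 190.8])]
```

View pics/sc_press.png

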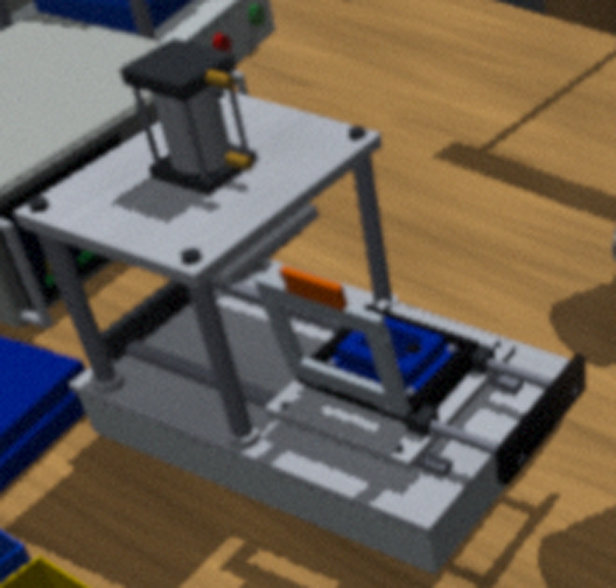

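View pics/sd_press.png

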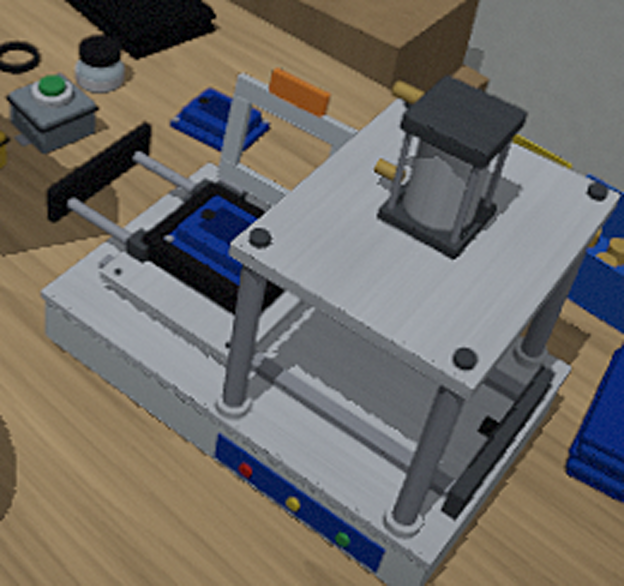

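Run:
```python
from h import *
cs=cam(grab_frame("scene"));cd=cam(grab_frame("side"))
S=lambda x,y:(x/2.8+40,y/2.8+10)
Q=lambda x,y:(x/2.4+230,y/2.4+140)
def t(n,a,b): X,e=tri([ray(cs,a),ray(cd,b)]); print(n,X.round(1),e)
t("bolt -x+y",S(357,132),Q(260,237))
t("bolt +x-y",S(38,205),Q(598,190))
for a,nm in((S(192,257),"bolt +x+y scene"),): print(nm,onplane(cs,a,284).round(1))
print("bolt -x-y side",onplane(cd,Q(465,358),284).round(1))
t("tab",(151.8,112),(353.9,178.2))
t("green",(280.9,235.0),(251,175.3)); print(onplane(cs,(280.9,235),72).round(1),onplane(cd,(251,175.3),72).round(1))
print("red",onplane(cs,(312.4,202.2),75),onplane(cd,(212,190.8),75))
# push plate top corners z=144 and base corners z=80
t("plate top -x end",S(581,356),Q(50,190))
t("plate top +x end",S(503,431),Q(150,125))
print("base +x+y",onplane(cs,S(430,530),80), "base -x+y side",onplane(cd,Q(45,295),80),"scene",onplane(cs,S(585,360),80))
t("frame top corner +y",S(378,323),Q(240,76))
```

```text
bolt -x+y [ 404.7 -179.6  283.5] [1.5, 1.5]
bolt +x-y [ 651.9 -325.2  283.3] [1.8, 1.8]
bolt +x+y scene [ 634.2 -151.7  284. ]
bolt -x-y side [ 422.8 -350.   284. ]
tab [590.6 -65.1 264.1] [0.5, 0.5]
green [597.4 294.3  68.6] [0.4, 0.4]
[599.5 295.7  72. ] [594.6 290.3  72. ]
red [472.10607484 310.43258215  75.        ] [462.9302947  301.64414974  75.        ]
plate top -x end [420.7  84.  142.5] [1.1, 1.1]
plate top +x end [554.8  88.6 152.2] [4.8, 4.8]
base +x+y [627.86024003  64.80510041  80.        ] base -x+y side [365.57104667  24.60721395  80.        ] scene [358.37831608  48.42005994  80.        ]
frame top corner +y [585.6  -2.  249.3] [0.1, 0.1]
```

```bash
cat >> h.py <<'E'
YAW=0.107; O=np.array([513.4,-112.4,0.])
PX=np.array([np.cos(YAW),np.sin(YAW),0]);PY=np.array([-np.sin(YAW),np.cos(YAW),0])
PM=np.stack([PX,PY,[0,0,1]],1)
def toP(X): return PM.T@(np.array(X)-O)
def toW(p): return O+PM@np.array(p,float)
def where(st=None):
    st=st or r.sense(); Rt=R.from_euler("xyz",st["tcp_rot"]).as_matrix()
    tip=st["eef_pos"]+Rt[:,2]*r.nose_length
    print("t",round(st["clock"],2),"tip press",toP(tip).round(1),"yaw err deg",np.rad2deg((st["tcp_rot"][2]-YAW-np.pi+np.pi)%(2*np.pi)-np.pi).round(2),"F press",(PM.T@st["contact_force"]).round(1),"open",round(st["opening"],2))
    return tip,Rt
def goto(p):
    tip,Rt=where(); print("shift m",(Rt.T@(toW(p)-tip)/1000).round(4))
E
python3 - <<'E'
from h import *
print(r.nose_length)
goto([135,45,300]); goto([-60,450,300])
for n,z in (("green",72),): print(toP(onplane(cam(grab_frame("scene")),(280.9,235),72)))
E
```

```text
173.4
t 0.25 tip press [-176.3  701.9  230.9] yaw err deg -31.04 F press [-0.4  0.2 -0.1] open 1.0
shift m [-0.6054 -0.4023 -0.0688]
t 0.25 tip press [-176.3  701.9  230.9] yaw err deg -31.04 F press [-0.4  0.2 -0.1] open 1.0
shift m [-0.2295 -0.1559 -0.069 ]
[129.20501079 396.60999239  72.        ]
```

{"api": "carry_out", "payload": {
  "steps": [
    [[0,-0.03,-0.02,-0.02,-4],[0,-0.07,-0.045,-0.04,-9],[0,-0.11,-0.072,-0.06,-14],[0,-0.15,-0.1,-0.069,-19],[0,-0.19,-0.125,-0.069,-24],[0,-0.23,-0.153,-0.069,-28],[0,-0.27,-0.18,-0.069,-31],[0,-0.31,-0.206,-0.069,-31]]
  ],
  "squeeze": 20
}}

```text
clock: 1.1
eef_pos: [458.2, 247.5, 473.8]
tcp_rot: [-3.141, 0.0, -3.033]
contact_force: [0.5, 0.6, -0.4]
opening: -0.0
```

Run:
```python
from h import *
goto([135,45,300])
```

```text
t 1.1 tip press [-16.4 363.7 300.4] yaw err deg 0.07 F press [ 0.5  0.6 -0.4] open -0.0
shift m [-0.151  -0.3189  0.0005]
```

{"api": "carry_out", "payload": {
  "steps": [
    [[0,-0.02,-0.042,0,0],[0,-0.04,-0.085,0,0],[0,-0.06,-0.128,0,0],[0,-0.08,-0.17,0,0],[0,-0.1,-0.212,0,0],[0,-0.12,-0.255,0,0],[0,-0.14,-0.3,0,0],[0,-0.151,-0.319,0,0]]
  ]
}}

```text
clock: 1.9
eef_pos: [644.0, -56.9, 473.6]
tcp_rot: [-3.14, 0.001, -3.036]
contact_force: [-0.1, 0.2, -0.3]
opening: 0.0
```

Run:
```python
from h import *
st=r.sense();f=grab_frame("wrist");where(st)
c=cam(f,st);i=cv2.cvtColor(f["image"],cv2.COLOR_RGB2BGR)
s=cv2.resize(i,None,fx=1.5,fy=1.5)
for p in ([61,38,136],[0,38,136],[-54,102,136],[-54,-26,136],[54,102,136],[-132,162,80],[132,162,80],[-75,210,144],[75,210,144]):
    u=proj(c,toW(p))*1.5; cv2.circle(s,tuple(int(v) for v in u),4,(0,0,255),1)
cv2.imwrite("pics/w1.png",s)
```

```text
t 1.9 tip press [135.9  41.  300.2] yaw err deg -0.06 F press [-0.1  0.2 -0.3] open 0.0
```

View pics/w1.png

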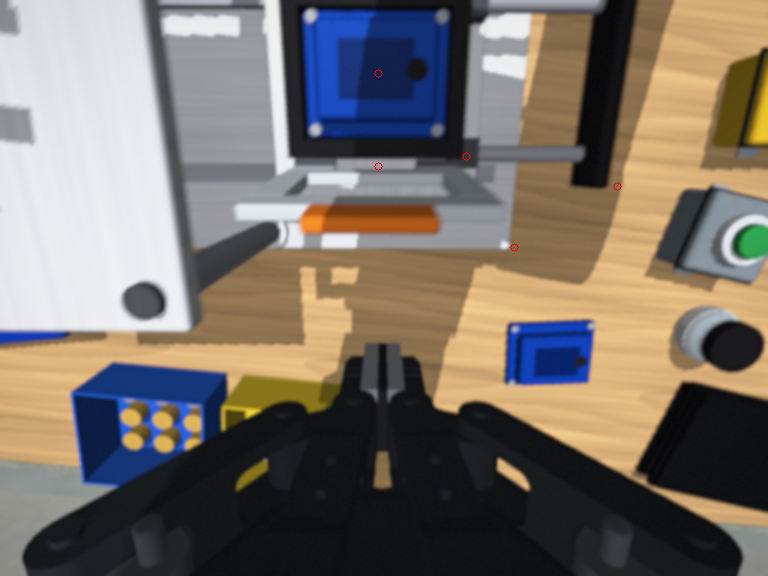

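Run:
```python
from h import *
st=r.sense();f=grab_frame("wrist");where(st)
c=cam(f,st);i=cv2.cvtColor(f["image"],cv2.COLOR_RGB2BGR)
cv2.imwrite("pics/w2.png",cv2.resize(i,None,fx=1.5,fy=1.5))
s=cv2.resize(i[100:200,100:450],None,fx=2.2,fy=2.2,interpolation=cv2.INTER_CUBIC);cv2.imwrite("pics/w2c.png",s)
m=cv2.inRange(cv2.cvtColor(i,cv2.COLOR_BGR2HSV),(6,170,90),(16,255,255))
k,l,S,C=cv2.connectedComponentsWithStats(m);print([(S[j].tolist(),C[j].round(1)) for j in range(1,k) if S[j,4]>100])
for p in ([132,162,80],[75,210,144]): print(proj(c,toW(p)))
```

```text
t 1.95 tip press [136.9  39.7 300. ] yaw err deg -0.1 F press [ 0.9 -0.8  0.4] open -0.0
[([205, 134, 92, 18, 1518], array([250.7, 142.9]))]
[344.44487707 164.28259978]
[413.04870193 123.1868749 ]
```

View pics/w2c.png

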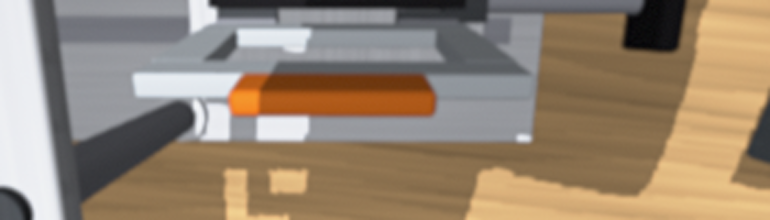

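{"api": "carry_out", "payload": {
  "steps": [
    [[0,0,0.004,0.025,0],[0,0,0.008,0.052,0],[0,0.01,0.008,0.052,0],[0,0.02,0.008,0.052,0],[0,0.032,0.008,0.052,0],[0,0.044,0.008,0.052,0],[0,0.057,0.008,0.052,0],[0,0.057,0.008,0.052,0]]
  ]
}}

```text
clock: 2.8
eef_pos: [584.8, -54.4, 422.3]
tcp_rot: [-3.141, 0.001, -3.037]
contact_force: [-1.0, 0.3, 0.5]
opening: -0.004
```

Run:
```python
from h import *
where()
for n in ("scene","side","wrist"):
    st=r.sense();f=grab_frame(n); cv2.imwrite(f"pics/{n}3.png",cv2.cvtColor(f["image"],cv2.COLOR_RGB2BGR))
a=cv2.imread("pics/scene3.png")[10:220,40:260];b=cv2.imread("pics/side3.png")[110:320,230:450]
cv2.imwrite("pics/c3.png",np.hstack([cv2.resize(x,(396,378),interpolation=cv2.INTER_CUBIC) for x in(a,b)]))
```

```text
t 2.8 tip press [ 77.3  49.9 248.9] yaw err deg -0.13 F press [-0.9  0.4  0.5] open -0.0
```

View pics/c3.png

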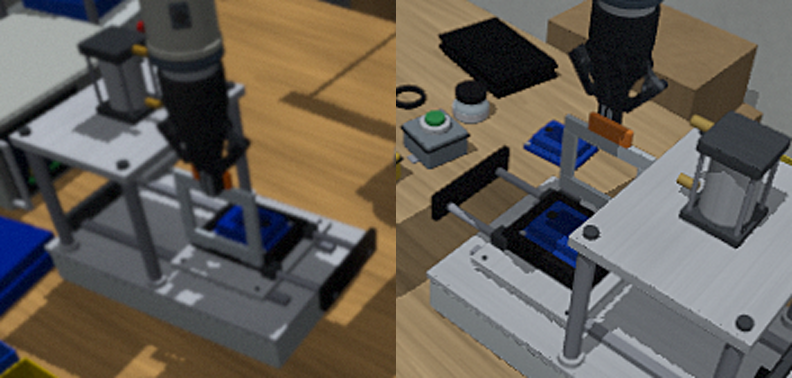

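Both views show the fingers on the outer side of the tab, frame near upright, no contact elsewhere. Continue along the arc.

{"api": "carry_out", "payload": {
  "steps": [
    [[0,0.015,0,0,0],[0,0.03,0,0,0],[0,0.047,0,0.003,0],[0,0.064,0,0.007,0],[0,0.079,0,0.016,0],[0,0.093,0,0.03,0],[0,0.104,0,0.044,0],[0,0.114,0,0.06,0]]
  ]
}}

```text
clock: 3.75
eef_pos: [473.1, -66.3, 361.3]
tcp_rot: [-3.14, 0.002, -3.037]
contact_force: [1.1, -0.4, 0.2]
opening: 0.001
```

```bash
cat > look.py <<'E'
from h import *
import sys
t=sys.argv[1]
where()
for n in ("scene","side","wrist"):
    st=r.sense();f=grab_frame(n); cv2.imwrite(f"pics/{n}{t}.png",cv2.cvtColor(f["image"],cv2.COLOR_RGB2BGR))
a=cv2.imread(f"pics/scene{t}.png")[10:220,40:260];b=cv2.imread(f"pics/side{t}.png")[110:320,230:450]
cv2.imwrite(f"pics/c{t}.png",np.hstack([cv2.resize(x,(396,378),interpolation=cv2.INTER_CUBIC) for x in(a,b)]))
E
python3 look.py 4
```

```text
t 3.75 tip press [-34.9  49.9 187.9] yaw err deg -0.12 F press [ 1.1 -0.5  0.2] open 0.0
```

View pics/c4.png

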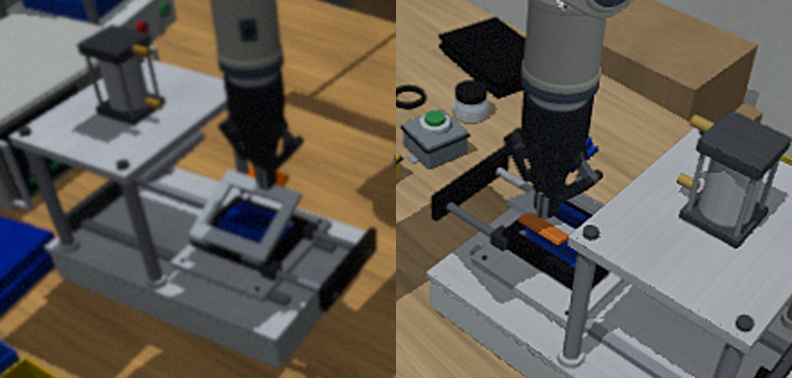

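Frame is at ~25°, fingers on the tab. Pressing it down flat.

{"api": "carry_out", "payload": {
  "steps": [
    [[0,0.007,0,0.012,0],[0,0.012,0,0.024,0],[0,0.015,0,0.034,0],[0,0.017,0,0.039,0],[0,0.017,0,0.042,0],[0,0.017,0,0.042,0]]
  ]
}}

```text
clock: 4.5
eef_pos: [456.0, -68.1, 318.7]
tcp_rot: [-3.141, -0.002, -3.037]
contact_force: [0.2, -0.5, 0.1]
opening: 0.001
```

```bash
python3 look.py 5
```

```text
t 4.5 tip press [-52.7  50.2 145.3] yaw err deg -0.13 F press [ 0.2 -0.5  0.1] open 0.0
```

View pics/c5.png

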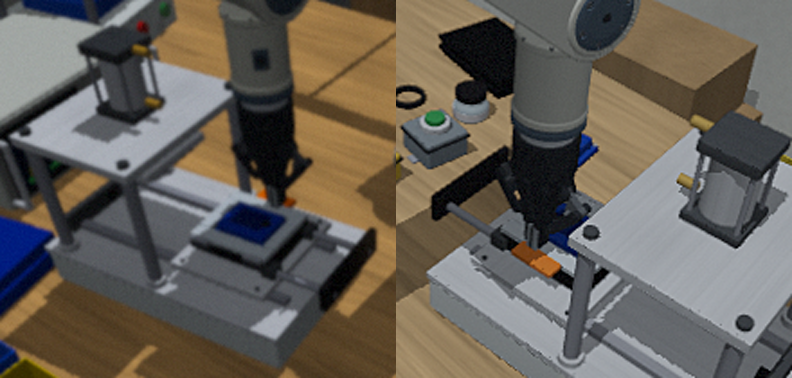

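Nearly flat; press on in small steps until force rises.

{"api": "carry_out", "payload": {
  "steps": [
    [[0,0,0,0.002,0],[0,0,0,0.003,0],[0,0,0,0.003,0]]
  ]
}}

```text
clock: 4.95
eef_pos: [456.5, -68.1, 317.7]
tcp_rot: [-3.141, 0.0, -3.037]
contact_force: [-5.1, 0.3, 18.3]
opening: -0.002
```

18 N reaction at z≈144: frame is seated. Rise and go out past the push plate.

{"api": "carry_out", "payload": {
  "steps": [
    [[0,0,0,-0.02,0],[0,0,0,-0.06,0],[0,-0.01,0.04,-0.075,0],[0,-0.022,0.085,-0.075,0],[0,-0.034,0.13,-0.075,0],[0,-0.045,0.175,-0.075,0],[0,-0.052,0.215,-0.075,0],[0,-0.052,0.215,-0.075,0]]
  ]
}}

```text
clock: 5.75
eef_pos: [486.1, 155.2, 392.7]
tcp_rot: [3.141, 0.001, -3.033]
contact_force: [-0.4, -1.6, 0.0]
opening: 0.003
```

```bash
python3 look.py 6
python3 - <<'E'
import cv2
i=cv2.imread("pics/side6.png")[150:300,230:400];j=cv2.imread("pics/wrist6.png")
k=cv2.imread("pics/scene6.png")[80:220,110:260]
import numpy as np
cv2.imwrite("pics/d6.png",np.hstack([cv2.resize(x,(396,380),interpolation=cv2.INTER_CUBIC) for x in (i,k)]))
E
```

```text
t 5.75 tip press [  1.6 269.1 219.3] yaw err deg 0.08 F press [-0.6 -1.6  0. ] open 0.0
```

View pics/d6.png

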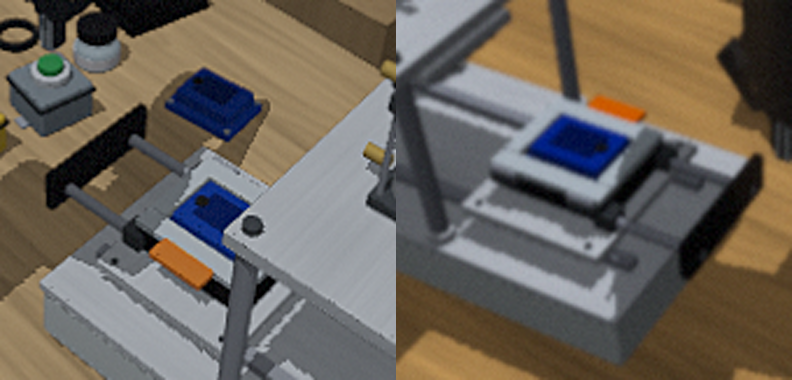

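View pics/wrist6.png

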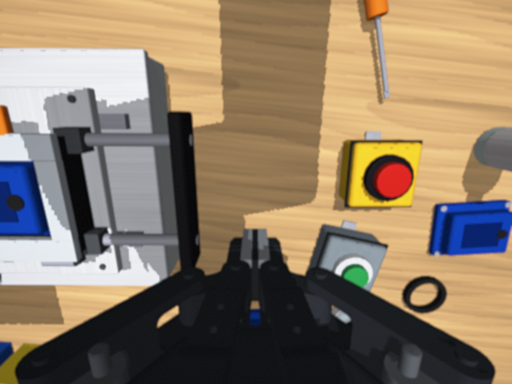

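Frame lies flat with the housing through its window. Wrist view: plate outer edge col ~198 rows 113–270, green button (355,273).

Run:
```python
from h import *
st=r.sense();f=grab_frame("wrist");where(st);c=cam(f,st)
i=cv2.cvtColor(f["image"],cv2.COLOR_RGB2BGR)
m=cv2.inRange(cv2.cvtColor(i,cv2.COLOR_BGR2HSV),(45,120,60),(80,255,255));k,l,S,C=cv2.connectedComponentsWithStats(m)
j=1+S[1:,4].argmax();print(S[j],C[j],toP(onplane(c,C[j],72)))
for uv in ((190,113),(199,268)): print(toP(onplane(c,uv,144)))
```

```text
t 5.9 tip press [  0.4 264.7 219. ] yaw err deg -0.07 F press [-0.2  0.1  0.4] open -0.0
[343 265  26  24 418] [356.40430622 275.63875598] [122.04980595 390.86246765  72.        ]
[-72.89348719 213.8641337  144.        ]
[ 64.9650155  212.29138669 144.        ]
```

{"api": "carry_out", "payload": {
  "steps": [
    [[0,0,-0.001,0.03,0],[0,0,-0.001,0.06,0],[0,0,-0.001,0.09,0],[0,0,-0.001,0.1,0],[0,0,-0.01,0.1,0],[0,0,-0.018,0.1,0],[0,0,-0.018,0.1,0]]
  ]
}}

```text
clock: 6.65
eef_pos: [488.1, 131.3, 293.9]
tcp_rot: [-3.14, 0.002, -3.038]
contact_force: [-0.2, -0.4, 0.3]
opening: -0.005
```

```bash
python3 look.py 7
```

```text
t 6.65 tip press [  1.2 244.8 120.5] yaw err deg -0.21 F press [-0.2 -0.4  0.3] open -0.0
```

View pics/c7.png

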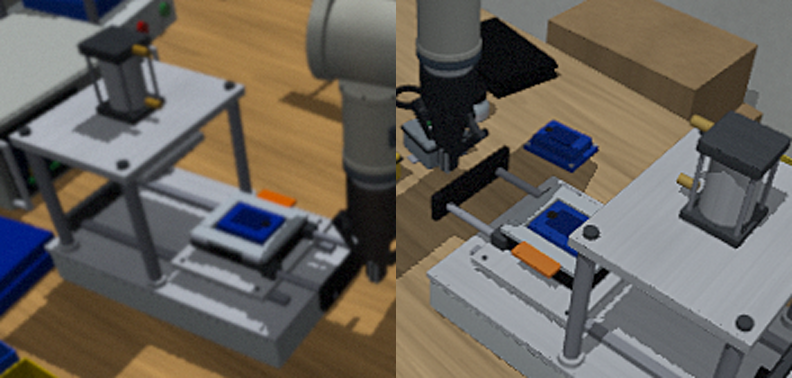

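View pics/wrist7.png

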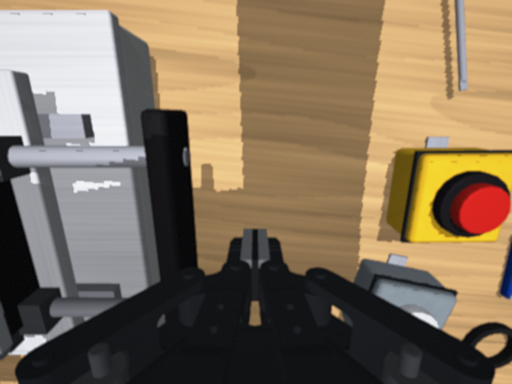

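{"api": "carry_out", "payload": {
  "steps": [
    [[0,0,-0.01,0,0],[0,0,-0.02,0,0],[0,0,-0.033,0,0],[0,0,-0.046,0,0],[0,0,-0.06,0,0],[0,0,-0.075,0,0],[0,0,-0.09,0,0],[0,0,-0.105,0,0]]
  ]
}}

```text
clock: 7.6
eef_pos: [498.8, 27.1, 293.8]
tcp_rot: [3.141, 0.002, -3.038]
contact_force: [0.0, 6.3, 3.0]
opening: -0.004
```

```bash
python3 look.py 8
```

```text
t 7.6 tip press [  0.8 140.3 120.4] yaw err deg -0.21 F press [0.7 6.2 3. ] open -0.0
```

View pics/c8.png

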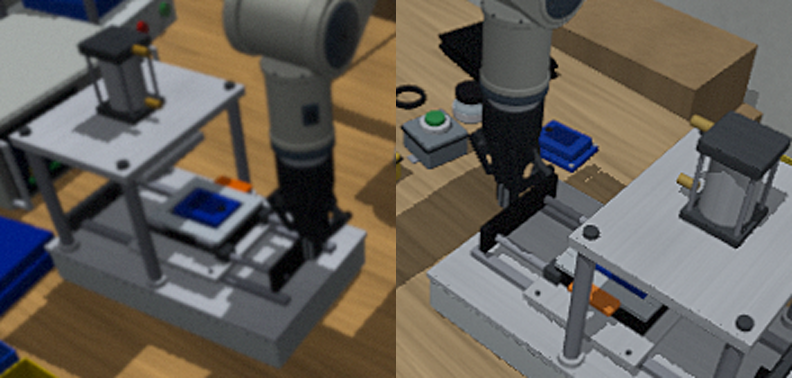

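Shuttle half way in, plate against the fingertips, frame flat. Continue.

{"api": "carry_out", "payload": {
  "steps": [
    [[0,0,-0.014,0,0],[0,0,-0.028,0,0],[0,0,-0.042,0,0],[0,0,-0.056,0,0],[0,0,-0.068,0,0],[0,0,-0.077,0,0],[0,0,-0.083,0,0],[0,0,-0.083,0,0]]
  ]
}}

```text
clock: 8.55
eef_pos: [507.2, -56.3, 293.7]
tcp_rot: [-3.14, 0.001, -3.04]
contact_force: [0.1, 0.1, 0.9]
opening: -0.004
```

{"api": "carry_out", "payload": {
  "steps": [
    [[0,0,-0.004,0,0],[0,0,-0.007,0,0],[0,0,-0.008,0,0]]
  ]
}}

```text
clock: 8.85
eef_pos: [508.0, -64.3, 293.7]
tcp_rot: [-3.14, 0.001, -3.039]
contact_force: [-0.7, 4.2, -0.0]
opening: -0.003
```

```bash
python3 look.py 9
```

```text
t 8.85 tip press [ -0.   48.1 120.3] yaw err deg -0.28 F press [-0.2  4.3 -0. ] open -0.0
```

View pics/c9.png

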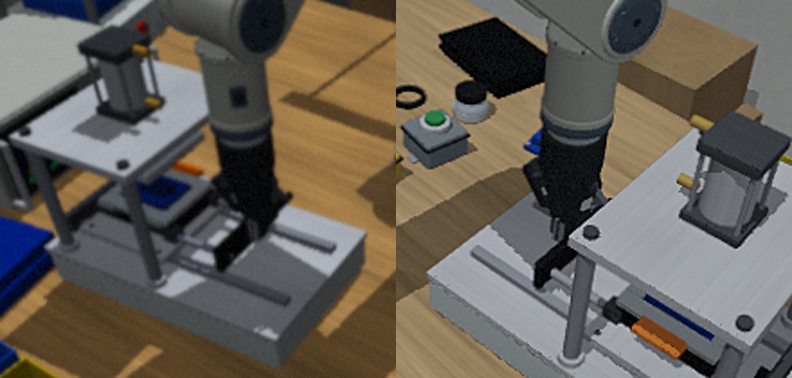

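Nearly home; creep to the stop.

{"api": "carry_out", "payload": {
  "steps": [
    [[0,0,-0.003,0,0],[0,0,-0.005,0,0],[0,0,-0.005,0,0]]
  ]
}}

```text
clock: 9.3
eef_pos: [508.5, -69.6, 293.7]
tcp_rot: [-3.139, 0.001, -3.039]
contact_force: [-0.5, 2.3, 0.3]
opening: -0.003
```

{"api": "carry_out", "payload": {
  "steps": [
    [[0,0,-0.002,0,0],[0,0,-0.003,0,0],[0,0,-0.003,0,0]]
  ]
}}

```text
clock: 9.6
eef_pos: [508.8, -71.9, 293.7]
tcp_rot: [-3.141, 0.001, -3.04]
contact_force: [-0.3, 11.9, 0.7]
opening: -0.001
```

{"api": "carry_out", "payload": {
  "steps": [
    [[0,0,-0.002,0,0],[0,0,-0.003,0,0],[0,0,-0.003,0,0]]
  ]
}}

```text
clock: 9.9
eef_pos: [508.9, -72.9, 293.7]
tcp_rot: [3.137, 0.001, -3.042]
contact_force: [-0.7, 23.4, 3.6]
opening: -0.003
```

23 N against the stop, with only 1 mm gained of 3 commanded: home. Back off and look.

{"api": "carry_out", "payload": {
  "steps": [
    [[0,0,0.01,0,0],[0,0,0.04,0,0],[0,0,0.08,-0.02,0],[0,0,0.12,-0.05,0],[0,-0.02,0.16,-0.08,0],[0,-0.04,0.2,-0.08,0],[0,-0.06,0.24,-0.08,0],[0,-0.06,0.24,-0.08,0]]
  ]
}}

```text
clock: 10.7
eef_pos: [546.4, 175.5, 375.6]
tcp_rot: [3.136, 0.005, -3.039]
contact_force: [-0.6, -0.6, 0.2]
opening: 0.001
```

```bash
python3 look.py 10
python3 - <<'E'
from h import *
st=r.sense();f=grab_frame("wrist");where(st);c=cam(f,st)
i=cv2.cvtColor(f["image"],cv2.COLOR_RGB2BGR);cv2.imwrite("pics/w11.png",i)
m=cv2.inRange(cv2.cvtColor(i,cv2.COLOR_BGR2HSV),(45,120,60),(80,255,255));k,l,S,C=cv2.connectedComponentsWithStats(m)
j=1+S[1:,4].argmax();print(S[j],C[j],toP(onplane(c,C[j],72)))
cs=cam(grab_frame("scene"));s=cv2.imread("pics/scene10.png")
for p in ([-75,30,144],[75,30,144],[75,30,102],[-75,30,102]): print(proj(cs,toW(p)).round(1))
E
```

```text
t 10.7 tip press [ 64.3 283.7 202.2] yaw err deg -0.24 F press [-0.7 -0.5  0.2] open 0.0
t 10.85 tip press [ 61.1 279.3 201.1] yaw err deg -0.38 F press [ 0.2 -0.2 -1.4] open 0.0
[340 226  29  27 597] [353.8559464  239.18257956] [124.54030149 390.18495277  72.        ]
[191.2 117.5]
[158.5 149.1]
[161.1 161.5]
[192.7 129.7]
```

View pics/c10.png

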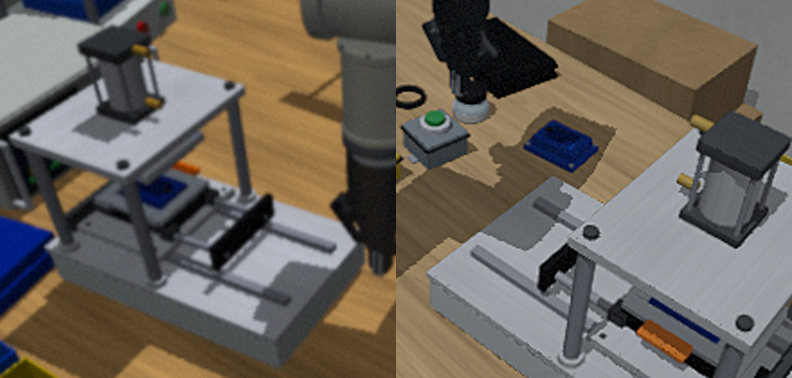

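View pics/w11.png

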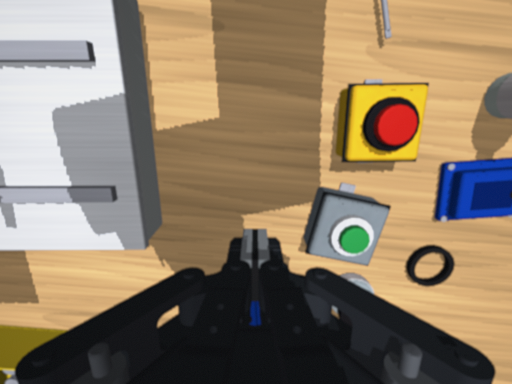

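Plate corners match the predicted home position; frame flat. Stop (392,124) and start (354,239) as expected. Go above the start button.

{"api": "carry_out", "payload": {
  "steps": [
    [[0,-0.02,0.035,0,0],[0,-0.04,0.07,0,0],[0,-0.064,0.112,0,0],[0,-0.064,0.112,0.04,0],[0,-0.064,0.112,0.08,0],[0,-0.064,0.112,0.1,0],[0,-0.064,0.112,0.1,0]]
  ]
}}

```text
clock: 11.65
eef_pos: [595.7, 286.6, 271.6]
tcp_rot: [3.14, -0.006, -3.044]
contact_force: [-0.4, 0.1, 0.2]
opening: 0.002
```

```bash
python3 look.py 12
python3 - <<'E'
import cv2,numpy as np
a=cv2.imread("pics/scene12.png")[170:310,210:350];b=cv2.imread("pics/side12.png")[110:250,180:320]
cv2.imwrite("pics/d12.png",np.hstack([cv2.resize(x,(396,396),interpolation=cv2.INTER_CUBIC) for x in (a,b)]))
E
```

```text
t 11.65 tip press [123.5 388.2  98.2] yaw err deg -0.54 F press [-0.4  0.2  0.2] open 0.0
```

View pics/d12.png

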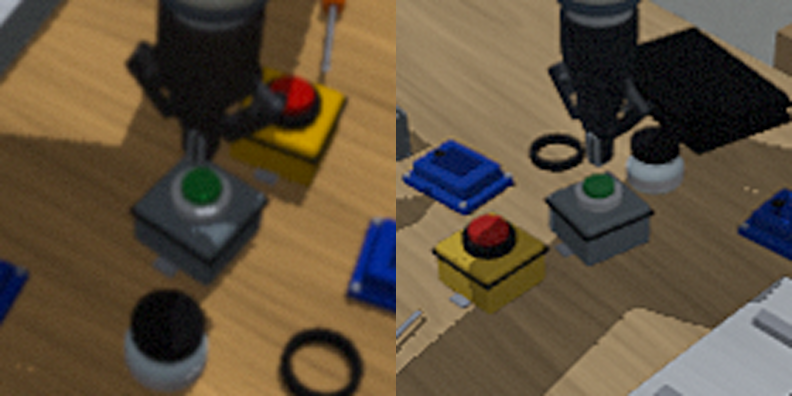

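View pics/wrist12.png

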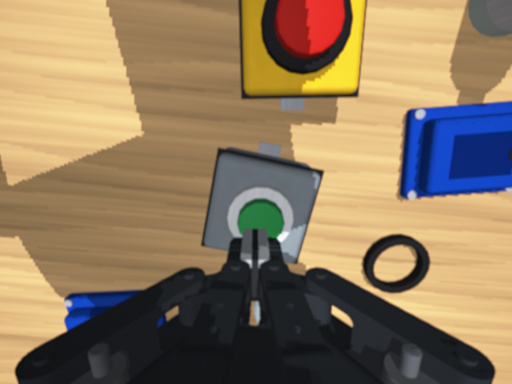

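Run:
```python
from h import *
st=r.sense();f=grab_frame("wrist");where(st);c=cam(f,st)
i=cv2.cvtColor(f["image"],cv2.COLOR_RGB2BGR)
m=cv2.inRange(cv2.cvtColor(i,cv2.COLOR_BGR2HSV),(45,120,60),(80,255,255));x,y,w,h=cv2.boundingRect(m);print(x,y,w,h)
for uv in ((x+w/2,y+w/2),(x+w/2,y),(x,y+w/2),(x+w,y+w/2)): print(toP(onplane(c,uv,72)))
print("tip px",proj(c,where(st)[0]))
goto([125,391,72])
```

```text
t 11.8 tip press [126.8 389.8 103.2] yaw err deg -0.53 F press [-0.5  0.3  1. ] open 0.0
238 198 44 41
[125.25080348 393.16721374  72.        ]
[109.08505705 393.22814609  72.        ]
[125.07193965 377.79991687  72.        ]
[125.42960159 408.54727731  72.        ]
t 11.8 tip press [126.8 389.8 103.2] yaw err deg -0.53 F press [-0.5  0.3  1. ] open 0.0
tip px [255.60006639 243.13538448]
t 11.85 tip press [127.1 390.1 103.6] yaw err deg -0.52 F press [ 0.3 -0.9  0.2] open -0.0
shift m [0.0022 0.0007 0.0316]
```

Button centre (125,393); go down.

{"api": "carry_out", "payload": {
  "steps": [
    [[0,0.002,0.003,0.015,0],[0,0.002,0.003,0.027,0],[0,0.002,0.003,0.031,0],[0,0.002,0.003,0.034,0],[0,0.002,0.003,0.036,0],[0,0.002,0.003,0.036,0]]
  ]
}}

```text
clock: 12.45
eef_pos: [595.3, 291.1, 240.9]
tcp_rot: [3.137, 0.002, -3.044]
contact_force: [-2.9, -0.1, 5.0]
opening: 0.004
```

Run:
```python
from h import *
where()
```

```text
t 12.45 tip press [124.8 393.2  67.5] yaw err deg -0.51 F press [-2.9  0.2  5. ] open 0.0
```

{"api": "carry_out", "payload": {
  "steps": [
    [[0,0,0,0.002,0],[0,0,0,0.004,0],[0,0,0,0.004,0]]
  ]
}}

```text
clock: 12.75
eef_pos: [595.4, 291.2, 239.3]
tcp_rot: [3.137, 0.002, -3.044]
contact_force: [-8.1, -3.9, 20.1]
opening: -0.002
```

20 N at tip z≈66: button bottomed. Lift off and check.

{"api": "carry_out", "payload": {
  "steps": [
    [[0,0,0,-0.01,0],[0,0,0,-0.03,0],[0,0,0,-0.07,0],[0,0,0,-0.12,0],[0,0.02,0.02,-0.16,0],[0,0.05,0.06,-0.2,0],[0,0.08,0.1,-0.22,0],[0,0.08,0.1,-0.22,0]]
  ]
}}

```text
clock: 13.55
eef_pos: [503.9, 384.2, 463.1]
tcp_rot: [3.133, 0.006, -3.042]
contact_force: [0.6, 0.0, -1.4]
opening: -0.001
```

```bash
python3 look.py 13
python3 - <<'E'
import cv2,numpy as np
a=cv2.imread("pics/scene13.png")[80:320,60:410];b=cv2.imread("pics/side13.png")[110:350,150:500]
cv2.imwrite("pics/d13.png",np.hstack([cv2.resize(x,(400,274),interpolation=cv2.INTER_CUBIC) for x in (a,b)]))
E
```

```text
t 13.55 tip press [ 44.7 496.3 289.8] yaw err deg -0.41 F press [ 0.6 -0.1 -1.4] open -0.0
```

View pics/c13.png

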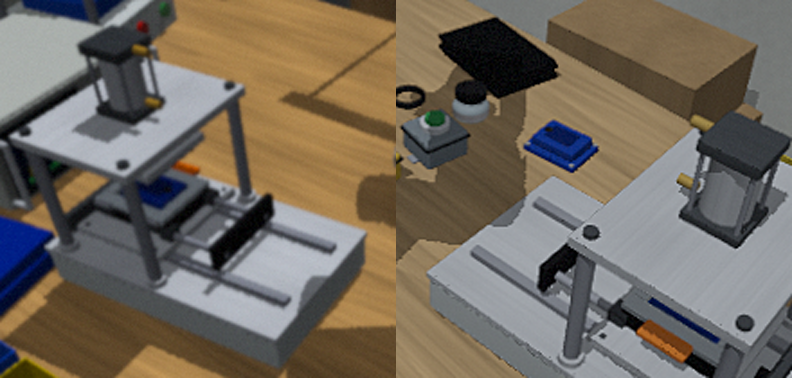

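View pics/d13.png

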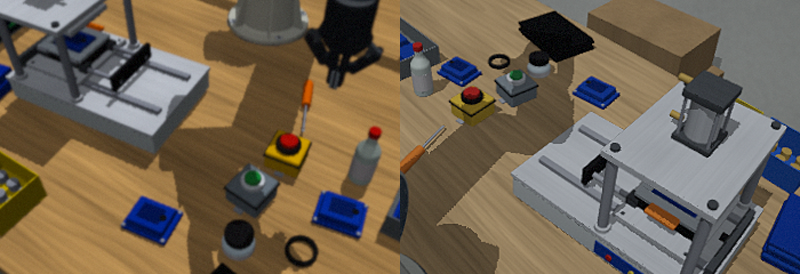

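Everything in place: shuttle home, frame flat, green button up, the rest unmoved.

Run:
```python
from rig import workorder
print(workorder.sign_off())
```

```text
the job is handed in; nothing more can be done
None
```

The leak test was started as asked and the job was handed in with about 14 s on the robot's clock.

With the closed fingertips I did the three steps in order:
- **Frame:** I swung it down over the housing and pressed until I felt 18 N. It looked flat in the pictures afterwards, with the housing through its window.
- **Shuttle:** I pushed it in until it met the stop, at 23 N with only 1 mm gained for 3 mm commanded. The upper corners of the push plate came out roughly where they should be when home; I read them by eye, to within a few mm.
- **Start button:** I pressed it until it bottomed, at 20 N with the fingertip at about 66 mm height. I then lifted off, and the button looked back up.

The last pictures show the frame still flat, the shuttle still home and the gripper clear of everything. The red stop looked unpressed, and the other things on the bench looked as they were at the start.

One disagreement: the wrist and fixed cameras differed by about 4 mm, and up to 6 mm for the start button. I used the wrist view for the button and went by contact force for where each push ended.

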